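# Tighten a mould clamp's eye screw with the turning bar

## Robot

A 6-joint arm with a two-finger parallel gripper is mounted at the origin on a cart in front of the work surface, level with it; the furniture and walls round the work are solid. World frame = base frame: x ahead of the robot, y to its left, z up, the work surface at z = 0. Lengths are in m, angles in degrees, forces in N, time in s.
With the tool pointing down it reaches from about 0.4 to 0.825 m from the base axis. Payload 7 kg.
Tool frame: the origin (TCP) lies midway between the tips of the shut fingers; the grasp point (between the pads) lies r.pinch_z behind it (r.pinch_z is the distance from the TCP to the grasp point, in m); z points along the fingers, y is the line along which they close (so a half turn about z gives the same grasp; the last joint's range is limited). The gripper opens to 88 mm and grips with 3 to 60 N. Pads are 19 mm wide; open, the fingers measure 130 mm over their backs; the gripper's body (78 mm by 193 mm) begins 47 mm behind the grasp point.
Start: joints at [84.288, 20.546, 0.682, 0, -70.136, -16.507], TCP at [0.255, 0.625, 0.227] pointing down, gripper open.
Joint ranges: [-176.03, 176.03], [-82.01, 121.73], [-58.28, 71.71], [-173.87, 95.51], [-174.79, -0.11], [-173.66, 173.66]. Speed limits (degrees/s): [136.94, 136.94, 172.46, 180, 180, 180].

## Interface

Orientations are given as [roll, pitch, yaw] about the fixed x, y, z axes, in that order (R = Rz(yaw) Ry(pitch) Rx(roll)).
In Python, from plant import r, optics, job gives the robot as it stands.
- The arm moves only by the shell command python3 -m crank 'ROWS' [FORCE]. ROWS is JSON, a list of rows, each an object with "xyz": the shift along the tool's x, y, z in units of 30 mm (1.0 is 30 mm), a list of three; "delta_rot": the turn, a rotation vector about the tool's x, y, z in degrees, a list of three; "claw": the closure, from 0 (fully open) to 1 (shut). A call has 1 to 20 rows; each row is the pose to reach, as a shift and turn from the pose commanded when the call began, along the tool's axes at that moment; what a row does not reach only later rows make up. A row lasts 1/8 s, in which the tool goes at most 62.5 mm and 10.7 degrees, less where a joint would pass 70% of its speed; a pose out of reach is approached as far as the arm can. A call with a gripper value outside its range is refused whole. The fingers move at their own pace and stop on an object; FORCE is the grip in N (left out, the last holds). Time passes only in rows, so rows that repeat a pose let the fingers close. It gives the time, the measured TCP pose, the force, the opening and the grip force at its end, in the units of the state.
- r.get_state(): the state, without advancing time (a new reading comes with each control period).
- optics.capture(name): name is "side" or "top" or "wrist"; returns a dict with "img" (400x640x3 uint8, blue, green, red), "fovy" (degrees; the focal length in pixels is half the picture's height over the tangent of half this angle, whatever the lens; pixels are square), "cx", "cy" (the principal point, pixels), "eye" and "rotation" of the camera in the world; the wrist camera has in their place "hand_eye" (4x4, takes a point from camera to tool coordinates, whose origin is the TCP and whose axes are the flange's). Camera axes: x right, y up, looking along -z (the intrinsics and any distortion apply to the point x, -y, -z); pixel columns grow to the right and rows downward; lengths in m; the calibration is good to about 2 mm. The wrist camera is an equidistant fisheye: a pixel r from the principal point sees the ray r / f radians off the axis. A picture is of the moment at which its call begins: read the wrist's pose just before it. There is no depth.
- job.close_job(): hands the job in; it is judged then, once.
The state is a dict: "time_s": time; "joints": joint angles; "qd": joint speeds; "joint_torque": joint torques, N m; "tcp_pos": TCP position; "eef_rot": TCP orientation; "contact_force": force on the tool from outside, world axes, zero at the start; "moment": the same for the moment, N m; "gripper_width": finger opening in m; "gripper_force": force on a finger pad.
Only numpy, scipy, OpenCV 4.12 (cv2) and the standard library are available. Lean on these libraries where they do the work, as an engineer would, in place of code of your own. Each camera call takes 0.05 s, during which the arm holds its last target. There are 200 camera calls.

## Task

The two-part plaster mould lies in its clamp, but the eye screw on the bridge is only finger-loose and its rubber foot does not reach the mould yet. Slide the rod of the wooden-handled turning bar through the screw's eye and turn the screw clockwise, seen from above, until you feel it grip the mould snugly - no harder, because plaster cracks. Then draw the bar out without slackening the screw and lay it flat on the table beside the clamp, leaving the things around where they are.

Things in the scene. Friction and masses are not known exactly. Their poses are not given: they have to be found in the camera images.
- eye_screw: steel eye screw standing upright in the clamp's bridge; origin at its eye's centre, about 170 mm above the table. The eye is a ring 31 mm across, its hole horizontal, round, 14.5 mm wide, 16 mm long; x runs along the hole, z up the screw's axis. A rod in the hole has about 0.35 rad of play before it turns the screw. Right-handed: it sinks 3 mm per radian clockwise and stays where it is left.
- clamp: mould clamp, fixed to the table: wooden base 150x200x20 mm; origin at the centre of its underside, y along the 200 mm side. Studs 12 mm thick at y = +84 and -84 mm, tops 139 mm above the table, carry a grey bridge bar along y, 34 mm wide, 100 to 118 mm above the table. The screw stands upright through its middle, above the origin.
- mould: plaster mould of two halves, 96x116x56 mm, about 0.65 kg, loose between low wooden stops on the clamp's base, under the screw; origin at the centre of its underside.
- bar_grip (a point): centre of the turning bar's square wooden handle, 76 mm long, 22x22 mm in section; its x axis runs along the bar to the rod's tip. The bar, about 0.09 kg, lies flat on the table (this point 11 mm above it) and balances close in front of this point. A straight round rod 10 mm thick comes out of the handle's front end, tip 138 mm from this point.
- bar_neck (a point): point on the bar's axis 50 mm from the handle's centre, just ahead of the brass ferrule (17 mm thick, ending here 49 mm from the handle's centre); from here on the rod is bare, 10 mm thick.
- bar_tip (a point): tip of the rod, 138 mm from the handle's centre; the last 8 mm are tapered to 4 mm.
- low_jar: wide lidded jar, 78 mm wide, 82 mm high; a bystander, loose, origin at its underside
- tall_jar: tall lidded jar, 59 mm wide, 111 mm high; a bystander, loose, origin at its underside
- tape: roll of masking tape, 100 mm wide, 25 mm high; a bystander, loose, origin at its underside
- tile: glazed tile, 80x106x6 mm; a bystander, loose, origin at its underside
- brush: long brush, 208 mm, 11 mm high; a bystander, loose, origin at its underside
- shears: small scissors, 145 mm, 10 mm high; a bystander, loose, origin at its underside
- boss (a point): top of the brass boss on the bridge, on the screw's axis. The screw turns with a steady drag of about 0.12 N m; after 0.1 to 1.1 rad, not to be seen beforehand, its foot meets the mould and the torque climbs by about 1.6 N m per radian. Snug is 0.24 to 0.3 N m above that drag (some 40 N on the mould); less than 0.2 above it may be too slack, more than 0.35 may crack the plaster.
- bar: the turning bar as a whole: same origin and axes as point bar_grip

How it is judged:
By the outcome, as a careful person would: the job done as asked, in the order asked, and still so for the second after the job is handed in, with the robot touching nothing.
It also fails if it takes over 67 s, if anything falls off the work surface, if the arm or the gripper's body presses on something with over 40 N, if the wrist force passes 120 N, or if a joint passes its speed limit or range.

## Working session

There is one attempt and no reset: what is moved stays moved. The work goes in short steps, Python scripts to look and compute and a shell command to move; the robot and the scene stay as the last step left them, time stands still between calls to the robot, and variables do not carry over. Pictures are saved under pics/ and viewed, at most 10 in all, crops included, and the job is handed in when it is done.

```bash
ls; mkdir -p pics; python3 - <<'E'
from plant import r, optics, job
import cv2
print(r.get_state(), r.pinch_z)
for n in ("side","top","wrist"):
    c=optics.capture(n); cv2.imwrite(f"pics/{n}0.png",c["img"]); print({k:v for k,v in c.items() if k!="img"})
E
```

```text
pics
{'time_s': 0.0, 'joints': array([ 8.42901200e+01,  2.05901498e+01,  6.33408369e-01, -1.82847589e-02,
       -7.01361600e+01, -1.65062440e+01]), 'qd': array([-0.02514794,  0.18839831, -0.04370006,  0.00361323,  0.01197229,
        0.06436385]), 'joint_torque': array([-4.30179380e-04, -5.82731795e+01,  2.93040276e+01,  6.99705765e+00,
        6.80319834e-03, -1.55247690e-04]), 'tcp_pos': array([0.25507634, 0.62441857, 0.2256402 ]), 'eef_rot': array([ 1.79906043e+02, -9.91692623e-03, -2.22223428e+01]), 'contact_force': array([-0.88714919, -1.13306593, -0.32685381]), 'moment': array([ 0.01055703, -0.0283083 , -0.0030272 ]), 'gripper_force': 0.0, 'gripper_width': 0.08770754038656327} 0.0188
{'fovy': 44.51665825617742, 'cx': 325.24798716828786, 'cy': 192.16617234819782, 'eye': array([0.38073541, 1.17544046, 1.17689584]), 'rotation': array([  48.64552984,   -0.35903075, -170.37258276])}
{'fovy': 43.92853011789134, 'cx': 322.7712062365414, 'cy': 199.08529790325875, 'eye': array([ 0.32089496, -0.02838402,  1.3898984 ]), 'rotation': array([ 11.56962589,  -0.26517422, -88.01218829])}
{'fovy': 65.70646984690485, 'cx': 319.11187607141653, 'cy': 195.6271524131482, 'hand_eye': array([[ 1.49558714e-03,  9.65563545e-01,  2.60163033e-01,
         7.03700240e-02],
       [ 9.99997401e-01, -9.96382506e-04, -2.05068575e-03,
         8.99661616e-04],
       [-1.72084551e-03,  2.60165424e-01, -9.65562526e-01,
        -1.57446648e-01],
       [ 0.00000000e+00,  0.00000000e+00,  0.00000000e+00,
         1.00000000e+00]])}
```

View pics/side0.png

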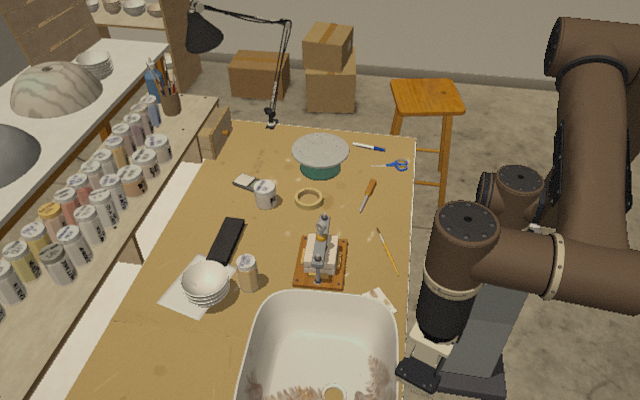

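View pics/top0.png

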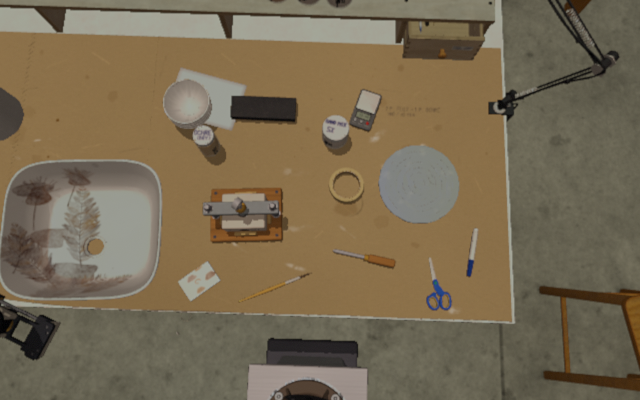

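The side view shows the clamp near (320,255), and the bar near (368,195). In the top view the clamp is near (246,215), and the bar runs from its tip (334,251) to the handle's end (395,263). I'll enlarge that part.

```bash
cat > h.py <<'E'
import numpy as np, cv2
from scipy.spatial.transform import Rotation as Ro
from plant import r, optics, job
def rpy(e): return Ro.from_euler('xyz',e,degrees=True).as_matrix()
def ray(c,p,st=None):
    f=200/np.tan(np.radians(c["fovy"]/2)); u=np.array([p[0]-c["cx"],p[1]-c["cy"]])
    if "hand_eye" in c:
        rr=np.hypot(*u); t=rr/f; d=np.r_[u/max(rr,1e-9)*np.sin(t),np.cos(t)]
        d=np.array([d[0],-d[1],-d[2]]); H=c["hand_eye"]; R=rpy(st["eef_rot"])
        return st["tcp_pos"]+R@H[:3,3], R@H[:3,:3]@d
    d=np.array([u[0]/f,-u[1]/f,-1]); return c["eye"],rpy(c["rotation"])@d
def onz(c,p,z,st=None):
    o,d=ray(c,p,st); return o+d*(z-o[2])/d[2]
def cross(*rays):
    A=0;b=0
    for o,d in rays:
        d=d/np.linalg.norm(d);P=np.eye(3)-np.outer(d,d);A=A+P;b=b+P@o
    x=np.linalg.solve(A,b); return x,[np.linalg.norm(np.cross(x-o,d/np.linalg.norm(d))) for o,d in rays]
def proj(c,X,st=None):
    f=200/np.tan(np.radians(c["fovy"]/2))
    if "hand_eye" in c:
        H=c["hand_eye"];R=rpy(st["eef_rot"]); q=H[:3,:3].T@(R.T@(np.asarray(X)-st["tcp_pos"])-H[:3,3])
        q=q*[1,-1,-1]; rh=np.hypot(q[0],q[1]); t=np.arctan2(rh,q[2]); return np.array([c["cx"],c["cy"]])+f*t*q[:2]/rh
    q=rpy(c["rotation"]).T@(np.asarray(X)-c["eye"]); q=q*[1,-1,-1]
    return np.array([c["cx"],c["cy"]])+f*q[:2]/q[2]
E
python3 - <<'E'
from h import *
t=optics.capture("top");s=optics.capture("side")
a=cv2.resize(t["img"][180:280,200:400],None,fx=4,fy=4,interpolation=cv2.INTER_CUBIC)[:400]
b=cv2.resize(s["img"][205:295,285:415],None,fx=4,fy=4,interpolation=cv2.INTER_CUBIC)
im=np.zeros((400,800,3),np.uint8);im[:]=a
cv2.imwrite("pics/a1.png",im);cv2.imwrite("pics/b1.png",b)
print(onz(t,(334,251),.011),onz(t,(395,263),.011),onz(t,(246,215),0.02))
print([onz(t,p,.02) for p in((210,190),(282,188),(282,241),(211,242))])
E
```

```text
[ 0.45717279 -0.06126364  0.011     ] [ 0.42993634 -0.2309752   0.011     ] [0.54828773 0.18820087 0.02      ]
[array([0.6162344 , 0.29455539, 0.02      ]), array([0.62929896, 0.09149395, 0.02      ]), array([0.47889599, 0.0837903 , 0.02      ]), array([0.46920102, 0.2799635 , 0.02      ])]
```

View pics/a1.png

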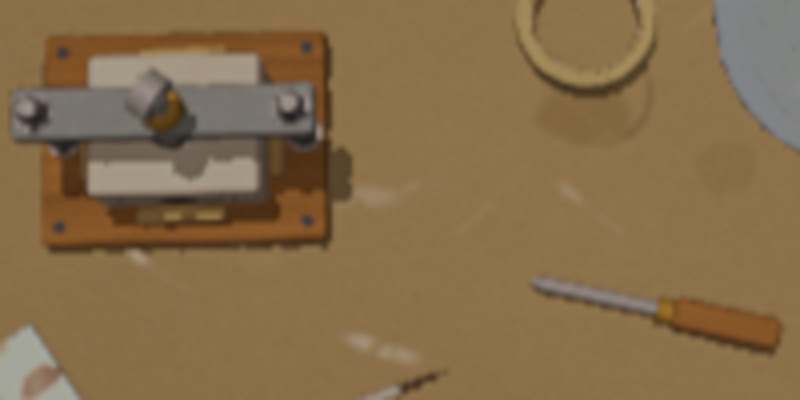

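View pics/b1.png

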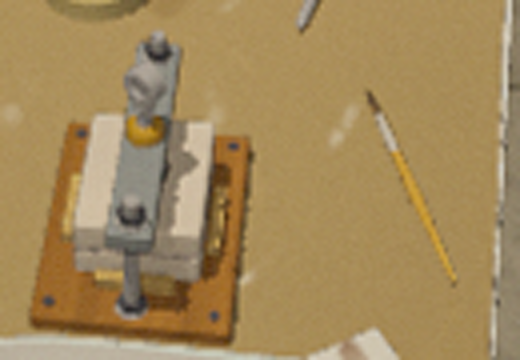

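The bar's tip is at about (0.457,-0.061) and the handle's centre at about (0.435,-0.197), with its axis at about 81°. The clamp's centre is at about (0.548,0.187), with a yaw of about 3°. I'll move the wrist camera over the clamp.

```bash
python3 -m crank '[{"xyz":[2,2,-2.5],"delta_rot":[0,0,-10],"claw":0},{"xyz":[4,4,-2.5],"delta_rot":[0,0,-22.2],"claw":0},{"xyz":[6,6,-2.5],"delta_rot":[0,0,-22.2],"claw":0},{"xyz":[8,8,-2.5],"delta_rot":[0,0,-22.2],"claw":0},{"xyz":[10,10,-2.5],"delta_rot":[0,0,-22.2],"claw":0},{"xyz":[11.5,11,-2.5],"delta_rot":[0,0,-22.2],"claw":0},{"xyz":[11.5,11,-2.5],"delta_rot":[0,0,-22.2],"claw":0},{"xyz":[11.5,11,-2.5],"delta_rot":[0,0,-22.2],"claw":0},{"xyz":[11.5,11,-2.5],"delta_rot":[0,0,-22.2],"claw":0},{"xyz":[11.5,11,-2.5],"delta_rot":[0,0,-22.2],"claw":0}]'
python3 - <<'E'
from h import *
s=r.get_state();c=optics.capture("wrist");print(s["joints"],s["tcp_pos"],s["eef_rot"])
p=proj(c,[.548,.187,.17],s);print(p)
x,y=[int(v) for v in p]; x0=max(0,x-100);y0=max(0,y-75)
cv2.imwrite("pics/w1.png",cv2.resize(c["img"][y0:y0+150,x0:x0+200],None,fx=4,fy=4,interpolation=cv2.INTER_CUBIC)); print(x0,y0)
E
```

```text
time_s: 1.5
tcp_pos: [0.4499, 0.1887, 0.3016]
eef_rot: [-180.0, -0.0, -0.1]
contact_force: [-0.0, 0.5, 0.3]
gripper_width: 0.0877
gripper_force: 0.0
[ 4.58929264e+01  8.89300423e-02 -1.50094903e+01 -1.25223500e-02
 -7.48878915e+01  4.40168627e+01] [0.44989579 0.18868225 0.30156027] [-1.79981756e+02 -8.16850035e-04 -9.34742848e-02]
[319.25145369  83.88500433]
219 8
```

View pics/w1.png

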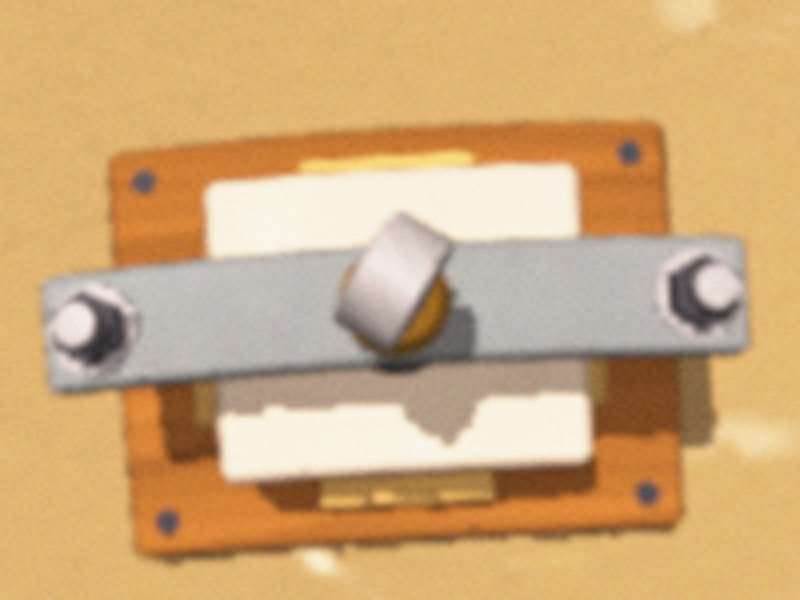

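The wrist view shows the ring of the eye edge-on as a rectangle, with corners (400,212),(455,240),(395,348) and (340,318). The hole's axis therefore runs right and down in the picture, about 61° in the world. The bridge bar's corners are (42,282),(740,238),(750,352) and (55,390).

```bash
python3 - <<'E'
from h import *
s=r.get_state();w=optics.capture("wrist");t=optics.capture("top");sd=optics.capture("side")
cr=lambda x,y:(x/4+219-.375,y/4+8-.375)
C=[onz(w,cr(*p),.183,s) for p in((400,212),(455,240),(395,348),(340,318))]
print("ring",np.mean(C,0));e1=C[1]-C[0];e2=C[2]-C[3];m=C[0]+C[1]-C[2]-C[3]
print(np.linalg.norm(e1),np.linalg.norm(e2),np.linalg.norm(m)/2,[np.degrees(np.arctan2(v[1],v[0])) for v in(e1,e2,m)])
B=[onz(w,cr(*p),.118,s) for p in((42,282),(740,238),(750,352),(55,390))]
print("bridge",np.mean(B,0),B[0]-B[1])
c=cv2.cvtColor(t["img"],cv2.COLOR_BGR2HSV)[235:280,320:405]
print("side",cross(ray(sd,(285+143/4,205+88/4)),ray(w,cr(397,282),s)))
print("proj bridge ctr in top",proj(t,[*np.mean(B,0)[:2],.118]))
# bar from top
hsv=cv2.cvtColor(t["img"],cv2.COLOR_BGR2HSV)
m=((hsv[...,0]<14)&(hsv[...,1]>150)).astype(np.uint8);m[:235]=0;m[280:]=0;m[:,:320]=0;m[:,405:]=0
P=np.argwhere(m)[:,::-1];print(len(P),P.min(0),P.max(0))
rc=cv2.minAreaRect(P.astype(np.float32));print(rc)
h=onz(t,rc[0],.015);tip=onz(t,(333.5,250.7),.011);print("handle",h,tip,np.linalg.norm((h-tip)[:2]),np.degrees(np.arctan2(*(tip-h)[[1,0]])))
E
```

```text
ring [0.55238074 0.18883037 0.183     ]
0.013610381847423535 0.01384118237169128 0.027527278436500064 [np.float64(-117.65074561438726), np.float64(-119.34489781432546), np.float64(-28.46549287914529)]
bridge [0.5532264  0.18930704 0.118     ] [-1.24647687e-02  1.93792591e-01 -5.55111512e-17]
side (array([0.55464019, 0.18901659, 0.15994797]), [np.float64(0.0002505652033577194), np.float64(0.0002505652033576102)])
proj bridge ctr in top [240.17501593 206.76314121]Traceback (most recent call last):
  File "<stdin>", line 15, in <module>
    return umr_minimum(a, axis, None, out, keepdims, initial, where)
ValueError: zero-size array to reduction operation minimum which has no identity
```

The screw's axis is at about (0.553,0.189), the hole lies at about 61.5°, and the ring's height is near nominal. Next I'll go above the bar's handle.

```bash
python3 -m crank '[{"xyz":[-0.5,2,1],"delta_rot":[0,0,-10],"claw":0},{"xyz":[-0.5,4,1],"delta_rot":[0,0,-20],"claw":0},{"xyz":[-0.5,6,2],"delta_rot":[0,0,-30],"claw":0},{"xyz":[-0.5,8,3],"delta_rot":[0,0,-40],"claw":0},{"xyz":[-0.5,10,4],"delta_rot":[0,0,-50],"claw":0},{"xyz":[-0.5,12,5],"delta_rot":[0,0,-60],"claw":0},{"xyz":[-0.5,12.87,5],"delta_rot":[0,0,-70],"claw":0},{"xyz":[-0.5,12.87,5],"delta_rot":[0,0,-79],"claw":0},{"xyz":[-0.5,12.87,5],"delta_rot":[0,0,-79],"claw":0},{"xyz":[-0.5,12.87,5],"delta_rot":[0,0,-79],"claw":0},{"xyz":[-0.5,12.87,5],"delta_rot":[0,0,-79],"claw":0}]'
python3 - <<'E'
from h import *
s=r.get_state();c=optics.capture("wrist");print(s["joints"],s["tcp_pos"],s["eef_rot"])
cv2.imwrite("pics/w2.png",c["img"])
print(proj(c,[.435,-.197,.011],s),proj(c,[.457,-.061,.011],s))
E
```

```text
time_s: 3.08
tcp_pos: [0.4351, -0.1965, 0.1517]
eef_rot: [180.0, -0.0, 79.0]
contact_force: [-0.2, -0.2, -0.4]
gripper_width: 0.0875
gripper_force: 0.0
[-6.16607319e-01  5.59658015e+00 -2.96880780e+01 -2.69393629e-04
 -5.46987034e+01  1.69610474e+02] [ 0.43512312 -0.19649256  0.15169711] [ 1.79983674e+02 -3.21686922e-03  7.89937119e+01]
[318.74461792 184.47313966] [314.34104225  43.9067634 ]
```

View pics/w2.png

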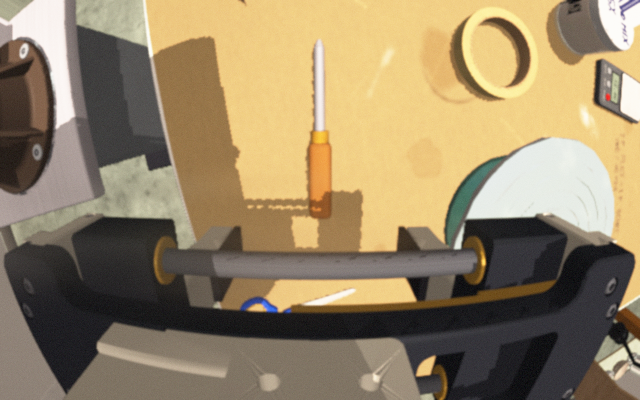

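The handle runs from (319,142) to (320,218) with the tip at (319,40). It is nearly in line with the tool's x axis.

```bash
python3 - <<'E'
from h import *
s=r.get_state();c=optics.capture("wrist")
a=onz(c,(318.7,142.5),.022,s);b=onz(c,(320.3,217.5),.02,s);t=onz(c,(319.3,40),.011,s);n=onz(c,(319.3,131),.015,s)
print(a,b,np.linalg.norm((a-b)[:2]));g=(a+b)/2
print(t,np.linalg.norm((t-g)[:2]),np.linalg.norm((n-g)[:2]),np.degrees(np.arctan2(*(t-g)[[1,0]])))
R=rpy(s["eef_rot"]);d=t-g;d[2]=0;d/=np.linalg.norm(d);g2=t-.138*d
for q in(g,g2): q=np.r_[q[:2],.003]; print(q,R.T@(q-s["tcp_pos"])/.03)
E
```

```text
[ 0.4430525  -0.15522804  0.022     ] [ 0.43059128 -0.22812007  0.02      ] 0.0739495067422969
[ 0.4623531  -0.05798965  0.011     ] 0.13610056296758702 0.04730346396431036 79.18778012455228
[ 0.43682189 -0.19167406  0.003     ] [0.16839151 0.02291102 4.95888145]
[ 0.43646557 -0.19353977  0.003     ] [0.10507725 0.02310894 4.95887685]
```

```bash
python3 -m crank '[{"xyz":[0.13,0.02,2],"delta_rot":[0,0,0],"claw":0},{"xyz":[0.13,0.02,3.5],"delta_rot":[0,0,0],"claw":0.3},{"xyz":[0.13,0.02,4.5],"delta_rot":[0,0,0],"claw":0.3},{"xyz":[0.13,0.02,4.9],"delta_rot":[0,0,0],"claw":0.4},{"xyz":[0.13,0.02,4.9],"delta_rot":[0,0,0],"claw":0.4},{"xyz":[0.13,0.02,4.9],"delta_rot":[0,0,0],"claw":1},{"xyz":[0.13,0.02,4.9],"delta_rot":[0,0,0],"claw":1},{"xyz":[0.13,0.02,4.9],"delta_rot":[0,0,0],"claw":1},{"xyz":[0.13,0.02,4.9],"delta_rot":[0,0,0],"claw":1},{"xyz":[0.13,0.02,4.9],"delta_rot":[0,0,0],"claw":1}]' 60
```

```text
time_s: 4.42
tcp_pos: [0.4364, -0.1935, 0.0051]
eef_rot: [180.0, -0.0, 79.0]
contact_force: [-1.9, 1.6, 7.0]
gripper_width: 0.0214
gripper_force: 60.0
```

```bash
python3 -m crank '[{"xyz":[0,0,-1.5],"delta_rot":[0,0,0],"claw":1},{"xyz":[0,0,-3],"delta_rot":[0,0,0],"claw":1},{"xyz":[0.5,0,-4.5],"delta_rot":[0,0,4],"claw":1},{"xyz":[2,0,-5.3],"delta_rot":[0,0,8],"claw":1},{"xyz":[3.5,-0.2,-5.3],"delta_rot":[0,0,12],"claw":1},{"xyz":[5,-0.3,-5.3],"delta_rot":[0,0,17.5],"claw":1},{"xyz":[6.5,-0.37,-5.3],"delta_rot":[0,0,17.5],"claw":1},{"xyz":[7.4,-0.37,-5.3],"delta_rot":[0,0,17.5],"claw":1},{"xyz":[7.69,-0.37,-5.3],"delta_rot":[0,0,17.5],"claw":1},{"xyz":[7.69,-0.37,-5.3],"delta_rot":[0,0,17.5],"claw":1},{"xyz":[7.69,-0.37,-5.3],"delta_rot":[0,0,17.5],"claw":1},{"xyz":[7.69,-0.37,-5.3],"delta_rot":[0,0,17.5],"claw":1}]'
python3 - <<'E'
from h import *
s=r.get_state();c=optics.capture("wrist");sd=optics.capture("side");print(s["joints"],s["tcp_pos"],s["eef_rot"],s["contact_force"],s["moment"])
a=cv2.resize(c["img"][0:230,240:400],None,fx=2.5,fy=2.5,interpolation=cv2.INTER_CUBIC)
b=cv2.resize(sd["img"][195:290,290:370],None,fx=5,fy=5,interpolation=cv2.INTER_CUBIC)
im=np.zeros((575,800,3),np.uint8);im[:575,:400]=a;im[:475,400:]=b
cv2.imwrite("pics/w3.png",im)
E
```

```text
time_s: 5.92
tcp_pos: [0.469, 0.0343, 0.1635]
eef_rot: [-180.0, 0.0, 61.4]
contact_force: [0.1, -0.2, -0.1]
gripper_width: 0.0218
gripper_force: 60.0
[ 2.82438285e+01  4.17378366e+00 -2.95261942e+01 -1.49657286e-03
 -5.63098063e+01  1.23169732e+02] [0.4690478  0.03425114 0.1635336 ] [-1.79993605e+02  7.50864956e-03  6.14127311e+01] [ 0.0846999  -0.23477965 -0.13000141] [-0.08602106 -0.09119226 -0.00482888]
```

View pics/w3.png

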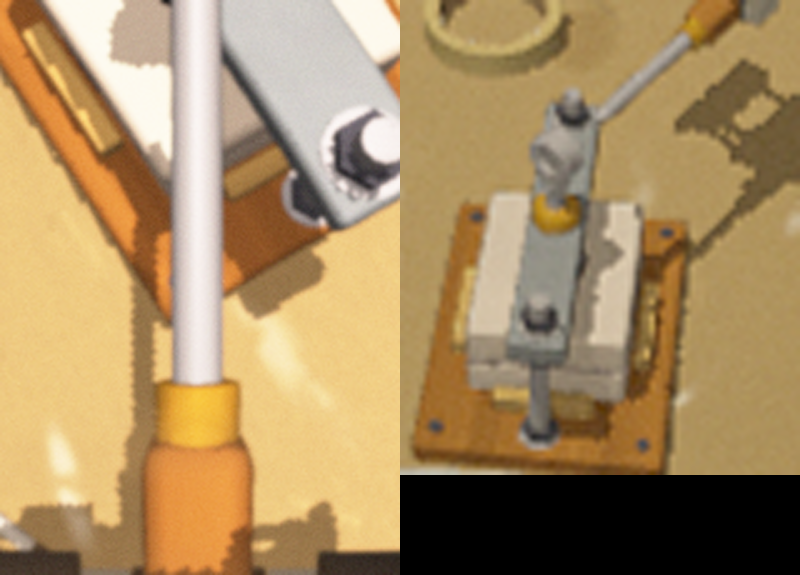

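The rod points straight ahead in the wrist view, with the eye off its top edge. In the side view the tip is near (330,218.4) and the ring's centre near (321.2,226). I'll compare these with the predicted projections.

```bash
python3 - <<'E'
from h import *
s=r.get_state();sd=optics.capture("side");t=optics.capture("top")
d=rpy(s["eef_rot"])[:,0];g=s["tcp_pos"]+[0,0,.006]
print("tip",proj(sd,g+.138*d),"ferrule",proj(sd,g+.049*d), "tip top",proj(t,g+.138*d),proj(t,g+.049*d))
for z in(.16,.17,.18): print(z,proj(sd,[.553,.189,z]),proj(t,[.553,.189,z]))
a=sd["img"][205:245,300:350];b=t["img"][185:225,215:300]
im=np.zeros((600,800,3),np.uint8);im[:320,:400]=cv2.resize(a,(400,320),interpolation=cv2.INTER_NEAREST)
im[:320,400:]=cv2.resize(b[:,15:65],(400,320),interpolation=cv2.INTER_NEAREST)
cv2.imwrite("pics/z4.png",im[:320])
E
```

```text
tip [329.31169263 217.56340464] ferrule [347.19028634 201.62106844] tip top [249.86249078 210.50177935] [280.23739942 228.48424611]
0.16 [321.39031913 227.06726201] [237.65288944 203.7713217 ]
0.17 [321.39394183 224.64124142] [237.00006572 203.00761376]
0.18 [321.39759848 222.19248959] [236.33686293 202.23176384]
```

View pics/z4.png

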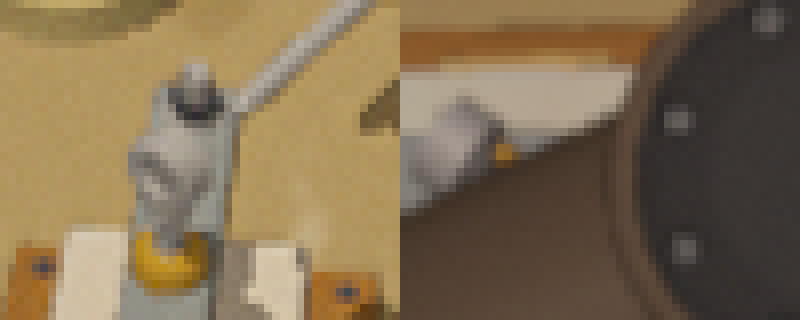

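The observed tip matches the prediction to about 1 px. To pin the eye's height, I'll tilt the hand up, step aside, and look at the ring obliquely.

```bash
python3 -m crank '[{"xyz":[-0.5,0.7,0],"delta_rot":[0,8,0],"claw":1},{"xyz":[-1,1.4,0],"delta_rot":[0,16,0],"claw":1},{"xyz":[-1,1.4,0],"delta_rot":[0,25,0],"claw":1},{"xyz":[-1,1.4,0],"delta_rot":[0,25,0],"claw":1},{"xyz":[-1,1.4,0],"delta_rot":[0,25,0],"claw":1}]'
python3 - <<'E'
from h import *
s=r.get_state();c=optics.capture("wrist")
p=proj(c,[.553,.189,.17],s);print(p,s["joints"],s["tcp_pos"],s["eef_rot"])
x,y=[int(v) for v in p];x0=max(0,x-65);y0=max(0,y-50)
print(x0,y0);cv2.imwrite("pics/w5.png",cv2.resize(c["img"][y0:y0+100,x0:x0+130],None,fx=6,fy=6,interpolation=cv2.INTER_CUBIC))
E
```

```text
time_s: 6.75
tcp_pos: [0.4919, -0.0123, 0.1637]
eef_rot: [-180.0, -24.9, 61.4]
contact_force: [0.3, 0.5, -0.3]
gripper_width: 0.0213
gripper_force: 60.0
[264.91463305 -29.29961501] [  2.62006848   3.65054008 -23.99614154 -27.11505355 -52.10847941
 163.69930307] [ 0.49193603 -0.01226759  0.16365533] [-179.99958267  -24.87550619   61.38804643]
199 0
```

View pics/w5.png

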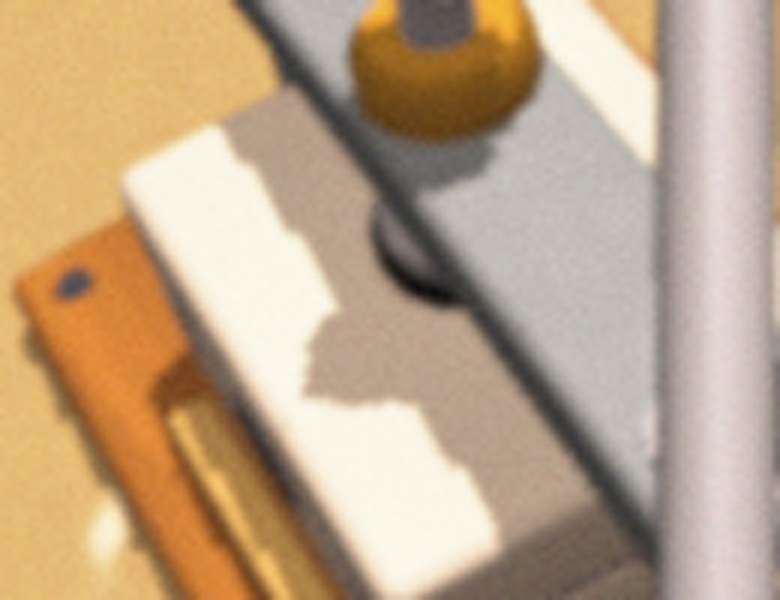

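The ring lies just above this frame, and the boss is at (445,60). I'll raise the hand by 90 mm and look again.

```bash
python3 -m crank '[{"xyz":[0.6,0,-1.4],"delta_rot":[0,0,0],"claw":1},{"xyz":[1.27,0,-2.72],"delta_rot":[0,0,0],"claw":1},{"xyz":[1.27,0,-2.72],"delta_rot":[0,0,0],"claw":1},{"xyz":[1.27,0,-2.72],"delta_rot":[0,0,0],"claw":1}]'
python3 - <<'E'
from h import *
s=r.get_state();c=optics.capture("wrist")
p=proj(c,[.553,.189,.17],s);print(p,s["joints"],s["tcp_pos"],s["eef_rot"])
for z in (.16,.17,.18):print(proj(c,[.553,.189,z],s))
x,y=[int(v) for v in p];x0=max(0,x-40);y0=max(0,y-30)
import pickle;pickle.dump((s,c,x0,y0),open("v6.pkl","wb"))
print(x0,y0);cv2.imwrite("pics/w6.png",cv2.resize(c["img"][y0:y0+60,x0:x0+80],None,fx=10,fy=10,interpolation=cv2.INTER_CUBIC))
E
```

```text
time_s: 7.3
tcp_pos: [0.4914, -0.01, 0.2532]
eef_rot: [-180.0, -25.0, 61.6]
contact_force: [0.1, -0.7, -1.3]
gripper_width: 0.0217
gripper_force: 60.0
[279.39022401  37.21475555] [  3.48253907  -1.67204266 -17.89814344 -23.91770831 -62.17127767
 157.26722109] [ 0.4914178  -0.00995624  0.25318666] [-179.97280375  -24.95341909   61.61333822]
[280.43067813  42.9529886 ]
[279.39022401  37.21475555]
[278.30328301  31.20442638]
239 7
```

View pics/w6.png

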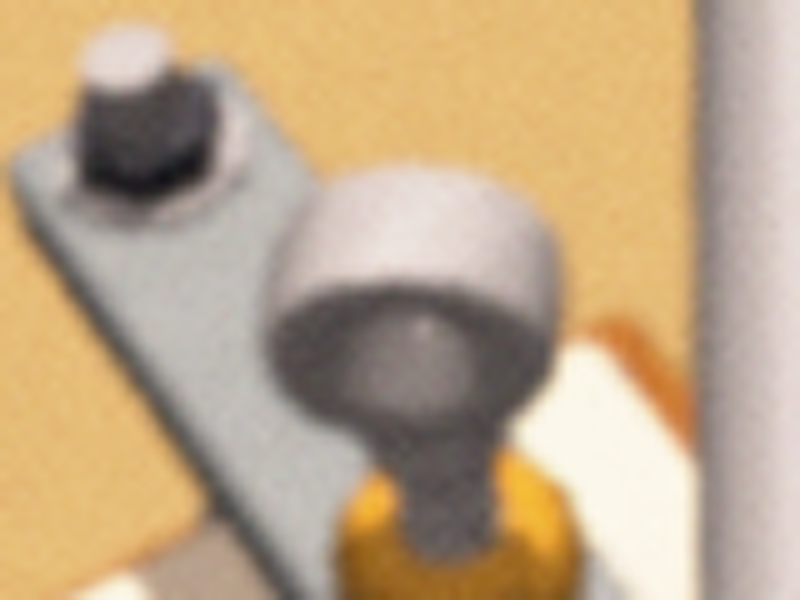

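The near face of the ring is an ellipse from (268,345) to (560,335), top about (415,280), bottom about (415,430), so its centre is at about (414,350). The hole is visible and faces the camera.

```bash
python3 - <<'E'
from h import *
import pickle
s,c,x0,y0=pickle.load(open("v6.pkl","rb"))
a=np.radians(61.5);d=np.array([np.cos(a),np.sin(a),0]);n=np.array([-d[1],d[0],0])
for z in(.166,.168,.17,.172):
    C=np.array([.553,.189,z]);q=[proj(c,X,s) for X in(C-.008*d,C-.008*d+.0155*n,C-.008*d-.0155*n,C-.008*d+[0,0,.0155],C-.008*d-[0,0,.0155],C+.008*d+[0,0,.0155])]
    print(z,[np.round((p-[x0,y0]+.45)*10).astype(int).tolist() for p in q])
E
```

```text
0.166 [[408, 389], [259, 395], [558, 384], [390, 297], [424, 474], [401, 180]]
0.168 [[406, 377], [256, 384], [557, 373], [388, 284], [422, 463], [399, 167]]
0.17 [[403, 366], [253, 373], [556, 361], [386, 272], [420, 453], [397, 154]]
0.172 [[401, 354], [250, 361], [554, 349], [383, 259], [418, 442], [395, 142]]
```

The eye's centre comes out at about (0.5537,0.1886,0.1695). Now I'll level the bar again and line it up, with the tip about 14 mm short of the ring.

```bash
python3 -m crank '[{"xyz":[0,-0.6,0],"delta_rot":[0,-8,0],"claw":1},{"xyz":[0,-1.33,0],"delta_rot":[0,-16,0],"claw":1},{"xyz":[0,-1.33,0],"delta_rot":[0,-25,0],"claw":1},{"xyz":[0.08,-1.33,1.6],"delta_rot":[0,-25,0],"claw":1},{"xyz":[0.08,-1.33,3.32],"delta_rot":[0,-25,0],"claw":1},{"xyz":[0.08,-1.33,3.32],"delta_rot":[0,-25,0],"claw":1},{"xyz":[0.08,-1.33,3.32],"delta_rot":[0,-25,0],"claw":1},{"xyz":[0.08,-1.33,3.32],"delta_rot":[0,-25,0],"claw":1}]'
cat > m.py <<'E'
from h import *
import sys
n=int(sys.argv[1]) if len(sys.argv)>1 else 5
A=np.array([.5537,.1886]);F=[];M=[];P=[]
for i in range(n):
    s=r.get_state();F.append(s["contact_force"]);M.append(s["moment"]);P.append(s["tcp_pos"]);optics.capture("side")
F=np.array(F);M=np.array(M);s=r.get_state();f=F.mean(0);p=np.mean(P,0);yw=s["eef_rot"][2]
d=rpy([0,0,yw])[:,0];nn=np.array([-d[1],d[0],0]);rel=p[:2]-A
print("t",round(s["time_s"],2),"p",p.round(4),"rpy",s["eef_rot"].round(2),"along,lat mm",(rel@d[:2]*1e3).round(1),(rel@nn[:2]*1e3).round(1))
print("F",f.round(2),"sd",F.std(0).round(2),"F along",(f@d).round(2),"lat",(f@nn).round(2),"M",M.mean(0).round(3),"sd",M.std(0).round(3),"rxF",(rel[0]*f[1]-rel[1]*f[0]).round(3),"T",(rel[0]*f[1]-rel[1]*f[0]+M.mean(0)[2]).round(3))
E
python3 m.py 8
```

```text
time_s: 8.35
tcp_pos: [0.4785, 0.0466, 0.1657]
eef_rot: [179.9, -0.1, 61.5]
contact_force: [0.2, 0.1, -0.3]
gripper_width: 0.0215
gripper_force: 60.0
t 8.75 p [0.4783 0.0465 0.1654] rpy [ 1.7998e+02 -3.0000e-02  6.1460e+01] along,lat mm -160.9 -1.6
F [-0.01 -0.01 -0.5 ] sd [0.39 0.49 0.51] F along -0.01 lat 0.01 M [-0.09  -0.071  0.007] sd [0.021 0.025 0.032] rxF -0.001 T 0.006
```

```bash
python3 -m crank '[{"xyz":[0,-0.05,0.04],"delta_rot":[0,0,0],"claw":1},{"xyz":[0.2,-0.05,0.04],"delta_rot":[0,0,0],"claw":1},{"xyz":[0.4,-0.05,0.04],"delta_rot":[0,0,0],"claw":1},{"xyz":[0.6,-0.05,0.04],"delta_rot":[0,0,0],"claw":1},{"xyz":[0.8,-0.05,0.04],"delta_rot":[0,0,0],"claw":1},{"xyz":[0.8,-0.05,0.04],"delta_rot":[0,0,0],"claw":1}]';python3 m.py 5
```

```text
time_s: 9.5
tcp_pos: [0.4883, 0.0689, 0.1631]
eef_rot: [-180.0, 0.0, 61.5]
contact_force: [0.6, -0.4, -1.0]
gripper_width: 0.0215
gripper_force: 60.0
t 9.75 p [0.4881 0.0685 0.1631] rpy [-180.      0.     61.48] along,lat mm -136.8 0.3
F [ 0.41  0.21 -0.84] sd [0.28 0.46 0.53] F along 0.38 lat -0.26 M [-0.113 -0.049 -0.03 ] sd [0.027 0.044 0.03 ] rxF 0.036 T 0.007
```

```bash
python3 -m crank '[{"xyz":[0.2,0,-0.02],"delta_rot":[0,0,0],"claw":1},{"xyz":[0.45,0,-0.02],"delta_rot":[0,0,0],"claw":1},{"xyz":[0.7,0,-0.02],"delta_rot":[0,0,0],"claw":1},{"xyz":[0.95,0,-0.02],"delta_rot":[0,0,0],"claw":1},{"xyz":[1.2,0,-0.02],"delta_rot":[0,0,0],"claw":1},{"xyz":[1.35,0,-0.02],"delta_rot":[0,0,0],"claw":1},{"xyz":[1.35,0,-0.02],"delta_rot":[0,0,0],"claw":1}]';python3 m.py 8
python3 - <<'E'
from h import *
s=r.get_state();sd=optics.capture("side");d=rpy(s["eef_rot"])[:,0];g=s["tcp_pos"]+[0,0,.006]
# profile across the predicted tip beyond eye
for L in(.115,.13,.136,.145):
    p=proj(sd,g+L*d);x,y=[int(round(v)) for v in p];print(L,p.round(1),sd["img"][y-3:y+5,x].tolist())
E
```

```text
time_s: 10.62
tcp_pos: [0.5075, 0.1043, 0.1636]
eef_rot: [-180.0, 0.0, 61.5]
contact_force: [-0.4, -0.5, -0.7]
gripper_width: 0.0215
gripper_force: 60.0
t 11.03 p [0.5073 0.104  0.1637] rpy [ 1.800e+02 -1.000e-02  6.147e+01] along,lat mm -96.5 0.3
F [-0.07 -0.37 -0.9 ] sd [0.29 0.28 0.29] F along -0.36 lat -0.12 M [-0.093 -0.075 -0.006] sd [0.019 0.027 0.017] rxF 0.012 T 0.006
0.115 [317.3 228.2] [[105, 114, 120], [114, 122, 129], [140, 153, 160], [158, 169, 179], [149, 159, 169], [125, 136, 144], [101, 113, 117], [121, 127, 131]]
0.13 [314.  231.1] [[93, 151, 180], [113, 152, 175], [144, 162, 175], [159, 170, 180], [151, 162, 172], [130, 147, 157], [146, 172, 187], [172, 198, 216]]
0.136 [312.6 232.3] [[96, 151, 179], [114, 154, 179], [146, 162, 177], [170, 179, 189], [149, 160, 169], [132, 153, 168], [168, 197, 213], [167, 195, 211]]
0.145 [310.6 234.1] [[92, 150, 179], [98, 147, 174], [135, 165, 181], [169, 193, 205], [167, 193, 210], [167, 194, 212], [168, 194, 212], [166, 194, 211]]
```

The rod is through the eye with no contact force. I'll start turning clockwise about the screw's axis.

```bash
python3 -m crank '[{"xyz":[0.012,-0.281,0],"delta_rot":[0,0,5],"claw":1},{"xyz":[0.049,-0.559,0],"delta_rot":[0,0,10],"claw":1},{"xyz":[0.11,-0.833,0],"delta_rot":[0,0,15],"claw":1},{"xyz":[0.11,-0.833,0],"delta_rot":[0,0,15],"claw":1}]' | grep -E "time|contact";python3 m.py 8
```

```text
time_s: 11.58
contact_force: [0.8, -0.2, -0.8]
t 11.97 p [0.4871 0.1188 0.1638] rpy [-180.      0.     46.49] along,lat mm -96.4 0.2
F [-0.09  0.12 -0.91] sd [0.53 0.43 0.47] F along 0.03 lat 0.15 M [-0.079 -0.045  0.002] sd [0.034 0.015 0.029] rxF -0.015 T -0.013
```

```bash
python3 -m crank '[{"xyz":[0.012,-0.281,0],"delta_rot":[0,0,5],"claw":1},{"xyz":[0.012,-0.281,0],"delta_rot":[0,0,5],"claw":1}]' | grep -E "time|contact";python3 m.py 5;  python3 -m crank '[{"xyz":[0.012,-0.281,0],"delta_rot":[0,0,5],"claw":1},{"xyz":[0.012,-0.281,0],"delta_rot":[0,0,5],"claw":1}]' | grep -E "time|contact";python3 m.py 5
```

```text
time_s: 12.22
contact_force: [0.9, 0.1, -0.8]
t 12.47 p [0.4813 0.125  0.1638] rpy [-180.     -0.     41.54] along,lat mm -96.4 0.4
F [-0.    0.66 -0.97] sd [0.49 0.58 0.56] F along 0.44 lat 0.5 M [ 0.222 -0.016  0.118] sd [0.129 0.064 0.06 ] rxF -0.048 T 0.07
time_s: 12.72
contact_force: [-0.1, -0.1, -1.5]
t 12.97 p [0.476  0.1315 0.1638] rpy [-180.     -0.     36.53] along,lat mm -96.5 0.4
F [ 0.11  1.09 -1.56] sd [0.53 0.91 0.31] F along 0.74 lat 0.81 M [ 0.377 -0.068  0.166] sd [0.11  0.07  0.024] rxF -0.078 T 0.088
```

The screw has engaged after about 20° of play, with M_z at about the drag. I'll continue in 5° steps.

```bash
python3 -m crank '[{"xyz":[0.003,-0.14,0.01],"delta_rot":[0,0,2.5],"claw":1},{"xyz":[0.012,-0.281,0.01],"delta_rot":[0,0,5],"claw":1},{"xyz":[0.012,-0.281,0.01],"delta_rot":[0,0,5],"claw":1}]' | grep -E "time";python3 m.py 6;  python3 -m crank '[{"xyz":[0.003,-0.14,0.01],"delta_rot":[0,0,2.5],"claw":1},{"xyz":[0.012,-0.281,0.01],"delta_rot":[0,0,5],"claw":1},{"xyz":[0.012,-0.281,0.01],"delta_rot":[0,0,5],"claw":1}]' | grep -E "time";python3 m.py 6
```

```text
time_s: 13.35
t 13.65 p [0.4712 0.1384 0.1635] rpy [-180.      0.     31.51] along,lat mm -96.6 0.3
F [-0.07  1.94 -1.37] sd [0.46 0.31 0.39] F along 0.96 lat 1.69 M [0.538 0.083 0.256] sd [0.082 0.043 0.029] rxF -0.163 T 0.093
time_s: 14.02
t 14.32 p [0.467  0.1458 0.1632] rpy [180.    0.   26.5] along,lat mm -96.6 0.4
F [-0.51  1.64 -1.03] sd [0.47 0.22 0.38] F along 0.28 lat 1.7 M [0.636 0.246 0.298] sd [0.074 0.05  0.046] rxF -0.164 T 0.134
```

```bash
python3 -m crank '[{"xyz":[0.003,-0.14,0.01],"delta_rot":[0,0,2.5],"claw":1},{"xyz":[0.012,-0.281,0.01],"delta_rot":[0,0,5],"claw":1},{"xyz":[0.012,-0.281,0.01],"delta_rot":[0,0,5],"claw":1}]' | grep -E "time";python3 m.py 6
```

```text
time_s: 14.7
t 15.0 p [0.4636 0.1535 0.1628] rpy [-180.     0.    21.5] along,lat mm -96.7 0.4
F [-0.63  2.19 -0.87] sd [0.3  0.18 0.46] F along 0.21 lat 2.27 M [0.673 0.451 0.337] sd [0.066 0.064 0.028] rxF -0.22 T 0.118
```

```bash
python3 -m crank '[{"xyz":[0.003,-0.15,0.01],"delta_rot":[0,0,2.5],"claw":1},{"xyz":[0.012,-0.311,0.01],"delta_rot":[0,0,5],"claw":1},{"xyz":[0.012,-0.311,0.01],"delta_rot":[0,0,5],"claw":1}]' | grep -E "time";python3 m.py 6
```

```text
time_s: 15.38
t 15.68 p [0.4605 0.1621 0.1625] rpy [1.7999e+02 1.0000e-02 1.6490e+01] along,lat mm -96.9 1.0
F [-0.6  -0.23 -0.95] sd [0.61 0.51 0.46] F along -0.64 lat -0.05 M [-0.042  0.168  0.127] sd [0.026 0.037 0.039] rxF 0.005 T 0.132
```

```bash
python3 -m crank '[{"xyz":[0.003,-0.15,0.01],"delta_rot":[0,0,2.5],"claw":1},{"xyz":[0.012,-0.285,0.01],"delta_rot":[0,0,5],"claw":1},{"xyz":[0.012,-0.285,0.01],"delta_rot":[0,0,5],"claw":1}]' | grep -E "time";python3 m.py 5;python3 -m crank '[{"xyz":[0.003,-0.15,0.01],"delta_rot":[0,0,2.5],"claw":1},{"xyz":[0.012,-0.285,0.01],"delta_rot":[0,0,5],"claw":1},{"xyz":[0.012,-0.285,0.01],"delta_rot":[0,0,5],"claw":1}]' | grep -E "time";python3 m.py 5
```

```text
time_s: 16.05
t 16.3 p [0.4584 0.1704 0.1622] rpy [1.7999e+02 1.0000e-02 1.1510e+01] along,lat mm -97.0 1.2
F [-0.74 -1.45 -0.39] sd [0.74 0.53 0.33] F along -1.02 lat -1.27 M [-0.403  0.249  0.072] sd [0.054 0.064 0.031] rxF 0.125 T 0.196
time_s: 16.68
t 16.93 p [0.457  0.1789 0.1619] rpy [1.7999e+02 1.0000e-02 6.5100e+00] along,lat mm -97.2 1.3
F [-1.32 -1.47  0.67] sd [0.6  0.44 0.54] F along -1.48 lat -1.31 M [-0.721  0.435  0.058] sd [0.044 0.081 0.023] rxF 0.129 T 0.187
```

```bash
python3 -m crank '[{"xyz":[0.003,-0.15,-0.01],"delta_rot":[0,0,2.5],"claw":1},{"xyz":[0.004,-0.154,-0.01],"delta_rot":[0,0,3],"claw":1},{"xyz":[0.004,-0.154,-0.01],"delta_rot":[0,0,3],"claw":1}]' | grep -E "time";python3 m.py 8
```

```text
time_s: 17.3
t 17.7 p [0.4566 0.1837 0.1622] rpy [1.80e+02 1.00e-02 3.49e+00] along,lat mm -97.2 1.0
F [-2.06 -0.71 -0.46] sd [0.44 0.27 0.6 ] F along -2.1 lat -0.58 M [-0.355  0.753  0.201] sd [0.022 0.07  0.031] rxF 0.059 T 0.26
```

```bash
python3 -m crank '[{"xyz":[0.004,-0.112,0.003],"delta_rot":[0,0,2],"claw":1},{"xyz":[0.004,-0.112,0.003],"delta_rot":[0,0,2],"claw":1}]' | grep -E "time";python3 m.py 10
```

```text
time_s: 17.95
t 18.45 p [0.4565 0.187  0.1621] rpy [1.80e+02 1.00e-02 1.49e+00] along,lat mm -97.2 1.0
F [-2.74 -0.66 -0.37] sd [0.56 0.47 0.39] F along -2.76 lat -0.58 M [-0.273  1.087  0.231] sd [0.052 0.08  0.033] rxF 0.06 T 0.29
```

```bash
python3 -m crank '[{"xyz":[0.004,-0.112,0.003],"delta_rot":[0,0,2],"claw":1},{"xyz":[0.004,-0.112,0.003],"delta_rot":[0,0,2],"claw":1}]' | grep -E "time";python3 m.py 10
```

```text
time_s: 18.7
t 19.2 p [0.4565 0.1904 0.162 ] rpy [ 1.8e+02  1.0e-02 -5.1e-01] along,lat mm -97.2 0.9
F [-4.1  -0.17 -0.06] sd [0.32 0.55 0.6 ] F along -4.09 lat -0.21 M [-0.199  1.599  0.289] sd [0.042 0.104 0.019] rxF 0.024 T 0.312
```

```bash
python3 -m crank '[{"xyz":[-0.015,-0.085,0.003],"delta_rot":[0,0,1.5],"claw":1},{"xyz":[-0.015,-0.085,0.003],"delta_rot":[0,0,1.5],"claw":1}]' | grep -E "time";python3 m.py 12
```

```text
time_s: 19.45
t 20.05 p [0.4564 0.1931 0.1621] rpy [-1.7999e+02 -2.0000e-02 -2.0100e+00] along,lat mm -97.4 1.1
F [-1.83 -0.97 -0.18] sd [0.6  0.61 0.4 ] F along -1.8 lat -1.04 M [-0.413  0.662  0.224] sd [0.044 0.163 0.045] rxF 0.103 T 0.327
```

```bash
python3 -m crank '[{"xyz":[0,-0.105,0.003],"delta_rot":[0,0,2],"claw":1},{"xyz":[0,-0.105,0.003],"delta_rot":[0,0,2],"claw":1}]' | grep -E "time";python3 m.py 12
```

```text
time_s: 20.3
t 20.9 p [0.4565 0.1963 0.162 ] rpy [-1.7999e+02 -2.0000e-02 -4.0100e+00] along,lat mm -97.5 0.9
F [-0.17 -0.39 -0.71] sd [0.7  0.46 0.6 ] F along -0.14 lat -0.4 M [-0.212  0.052  0.305] sd [0.079 0.099 0.042] rxF 0.04 T 0.345
```

```bash
python3 -m crank '[{"xyz":[0,-0.107,0.003],"delta_rot":[0,0,2],"claw":1},{"xyz":[0,-0.107,0.003],"delta_rot":[0,0,2],"claw":1}]' | grep -E "time";python3 m.py 12
```

```text
time_s: 21.15
t 21.75 p [0.4567 0.1995 0.1619] rpy [-1.7999e+02 -2.0000e-02 -6.0100e+00] along,lat mm -97.6 0.6
F [ 1.08 -0.06 -0.42] sd [0.65 0.53 0.3 ] F along 1.08 lat 0.05 M [ 0.012 -0.415  0.421] sd [0.067 0.082 0.038] rxF -0.006 T 0.415
```

The torque is about 0.40–0.41 N m against a drag of 0.12, so it is about 0.28 above the drag and snug. I'll ease back into the middle of the play and then draw the bar out.

```bash
python3 -m crank '[{"xyz":[0.009,0.24,0],"delta_rot":[0,0,-4.25],"claw":1},{"xyz":[0.036,0.479,0],"delta_rot":[0,0,-8.5],"claw":1},{"xyz":[0.08,0.714,0],"delta_rot":[0,0,-12.75],"claw":1},{"xyz":[0.142,0.947,0],"delta_rot":[0,0,-17],"claw":1},{"xyz":[0.142,0.947,0],"delta_rot":[0,0,-17],"claw":1}]' | grep -E "time";python3 m.py 6
```

```text
time_s: 22.38
t 22.68 p [0.4576 0.1706 0.1617] rpy [1.800e+02 1.000e-02 1.095e+01] along,lat mm -97.8 0.6
F [ 0.2  -0.22 -0.87] sd [0.45 0.34 0.53] F along 0.15 lat -0.25 M [-0.037 -0.015  0.013] sd [0.019 0.025 0.029] rxF 0.024 T 0.037
```

```bash
python3 -m crank '[{"xyz":[-0.4,0,0],"delta_rot":[0,0,0],"claw":1},{"xyz":[-0.8,0,0],"delta_rot":[0,0,0],"claw":1}]' | grep -E "time|force";python3 m.py 4; python3 -m crank '[{"xyz":[-0.4,0,0],"delta_rot":[0,0,0],"claw":1},{"xyz":[-0.8,0,0],"delta_rot":[0,0,0],"claw":1},{"xyz":[-1.2,0,0],"delta_rot":[0,0,0],"claw":1},{"xyz":[-1.7,0,0],"delta_rot":[0,0,0],"claw":1},{"xyz":[-1.7,0,0],"delta_rot":[0,0,0],"claw":1}]' | grep -E "time|force";python3 m.py 4
```

```text
time_s: 22.92
contact_force: [-0.5, 0.7, -0.7]
gripper_force: 60.0
t 23.12 p [0.4328 0.1656 0.1618] rpy [-1.7998e+02 -4.0000e-02  1.1020e+01] along,lat mm -123.0 0.6
F [-0.29 -0.27 -0.8 ] sd [1.02 0.9  0.61] F along -0.33 lat -0.21 M [-0.124  0.092  0.03 ] sd [0.083 0.186 0.033] rxF 0.026 T 0.056
time_s: 23.75
contact_force: [-0.8, -0.3, -0.4]
gripper_force: 60.0
t 23.95 p [0.3838 0.1565 0.1621] rpy [-1.7999e+02 -2.0000e-02  1.0990e+01] along,lat mm -172.9 0.8
F [-0.05  0.18 -0.56] sd [0.47 0.37 0.33] F along -0.01 lat 0.18 M [-0.025 -0.031 -0.033] sd [0.043 0.018 0.029] rxF -0.032 T -0.065
```

The bar is out cleanly. I'll lay it beside the clamp with the handle near (0.49,-0.03) and a yaw of 25°, clear of the tape and the brush.

```bash
python3 -m crank '[{"xyz":[0,1.5,0],"delta_rot":[0,0,0],"claw":1},{"xyz":[0,3,0],"delta_rot":[0,0,0],"claw":1},{"xyz":[0.8,4.5,0],"delta_rot":[0,0,-5],"claw":1},{"xyz":[1.6,6,0],"delta_rot":[0,0,-10],"claw":1},{"xyz":[2.28,6.78,0],"delta_rot":[0,0,-14],"claw":1},{"xyz":[2.28,6.78,0.5],"delta_rot":[0,0,-14],"claw":1},{"xyz":[2.28,6.78,2],"delta_rot":[0,0,-14],"claw":1},{"xyz":[2.28,6.78,3.5],"delta_rot":[0,0,-14],"claw":1},{"xyz":[2.28,6.78,4.6],"delta_rot":[0,0,-14],"claw":1},{"xyz":[2.28,6.78,4.6],"delta_rot":[0,0,-14],"claw":1},{"xyz":[2.28,6.78,4.6],"delta_rot":[0,0,-14],"claw":1}]'
python3 - <<'E'
from h import *
s=r.get_state();c=optics.capture("wrist");t=optics.capture("top");print(s["tcp_pos"],s["moment"])
print("tape",onz(t,(347,185),.0125))
# rod brightness columns near neck/tip, handle mask angle in wrist view
hsv=cv2.cvtColor(c["img"],cv2.COLOR_BGR2HSV);m=((hsv[...,0]<18)&(hsv[...,1]>150)).astype(np.uint8);m[:,:270]=0;m[:,370:]=0
P=np.argwhere(m[100:240])[:,::-1];print(len(P),P.min(0)+[0,100],P.max(0)+[0,100])
d=rpy(s["eef_rot"])[:,0];print(s["tcp_pos"]+.138*d)
E
```

```text
time_s: 25.32
tcp_pos: [0.4906, -0.0299, 0.0246]
eef_rot: [180.0, -0.0, 25.0]
contact_force: [0.3, 0.5, -1.1]
gripper_width: 0.0213
gripper_force: 60.0
[ 0.49059959 -0.02992814  0.02459407] [-0.07726734 -0.08881215 -0.02362006]
tape [ 0.64637613 -0.0926188   0.0125    ]
2844 [270 152] [341 239]
[0.61566328 0.02840769 0.02466067]
```

Now the last 19 mm down, then release and rise.

```bash
python3 -m crank '[{"xyz":[0,0,0.3],"delta_rot":[0,0,0],"claw":1},{"xyz":[0,0,0.5],"delta_rot":[0,0,0],"claw":1},{"xyz":[0,0,0.6],"delta_rot":[0,0,0],"claw":1},{"xyz":[0,0,0.63],"delta_rot":[0,0,0],"claw":1},{"xyz":[0,0,0.63],"delta_rot":[0,0,0],"claw":1}]' 10; python3 -m crank '[{"xyz":[0,0,0],"delta_rot":[0,0,0],"claw":0.9},{"xyz":[0,0,0],"delta_rot":[0,0,0],"claw":0.6},{"xyz":[0,0,0],"delta_rot":[0,0,0],"claw":0.4},{"xyz":[0,0,0],"delta_rot":[0,0,0],"claw":0.4},{"xyz":[0,0,-1],"delta_rot":[0,0,0],"claw":0.4},{"xyz":[0,0,-2.5],"delta_rot":[0,0,0],"claw":0.4},{"xyz":[0,0,-4],"delta_rot":[0,0,0],"claw":0.4},{"xyz":[-1,1,-6],"delta_rot":[0,0,0],"claw":0.2},{"xyz":[-1,1,-6],"delta_rot":[0,0,0],"claw":0},{"xyz":[-1,1,-6],"delta_rot":[0,0,0],"claw":0}]'
python3 - <<'E'
from h import *
s=r.get_state();c=optics.capture("wrist");print(s["tcp_pos"])
hsv=cv2.cvtColor(c["img"],cv2.COLOR_BGR2HSV);m=((hsv[...,0]<18)&(hsv[...,1]>150)).astype(np.uint8)
p=proj(c,[.491,-.03,.02],s);print("pred handle",p)
n,l,st,ce=cv2.connectedComponentsWithStats(m)
for i in range(1,n):
    if st[i,4]>150:
        q=onz(c,ce[i],.015,s);P=np.argwhere(l==i)[:,::-1].astype(np.float32);print(st[i],q.round(4),cv2.minAreaRect(P))
pt=proj(c,[.616,.0285,.005],s);print("tip pred",pt,proj(c,[.491+.09*.906,-.03+.09*.4226,.011],s))
E
```

```text
time_s: 26.05
tcp_pos: [0.4898, -0.0304, 0.0051]
eef_rot: [-180.0, 0.0, 25.0]
contact_force: [-2.0, 0.7, 3.9]
gripper_width: 0.0222
gripper_force: 10.0
time_s: 27.3
tcp_pos: [0.4756, -0.0703, 0.1853]
eef_rot: [180.0, -0.1, 24.9]
contact_force: [-0.3, -0.4, -0.2]
gripper_width: 0.077
gripper_force: 0.0
[ 0.47556287 -0.07034114  0.18529977]
pred handle [289.11277327 150.90442807]
[ 76   0  27  25 301] [0.5561 0.2923 0.015 ] ((91.56037902832031, 13.011320114135742), (17.59207534790039, 30.27574348449707), 55.61965560913086)
[  74    0  169  114 5131] [0.5316 0.128  0.015 ] ((157.2093963623047, 36.71910858154297), (136.81373596191406, 124.22946166992188), 18.824710845947266)
[ 280  109   22   77 1444] [ 0.4925 -0.031   0.015 ] ((290.5, 147.0), (76.0, 21.0), 90.0)
[ 570  332   57   68 1049] [ 0.3597 -0.8753  0.015 ] ((597.808837890625, 366.4852294921875), (18.00735092163086, 84.37730407714844), 30.963754653930664)
tip pred [289.89018494  25.79442621] [289.30020869  66.7390171 ]
```

The bar lies where I meant it to, with its handle at (0.4925,-0.031). The robot is clear of everything, so I'll hand in.

```bash
python3 -c "
from plant import job
print(job.close_job())"
```

```text
the job is handed in; nothing more can be done
None
```

The screw is turned clockwise until it grips the mould, at about 0.28 N m above the drag by my estimate (0.24–0.30 is snug). The bar is drawn out and flat on the table beside the clamp, and I handed the job in after about 27 s without a final check that the other things had stayed put; no verdict came back.

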